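# Lift the large chilling ball with the ball tongs and hold it over the tumbler

### The arm

A 6-joint arm with a two-finger parallel gripper is mounted at the origin on a cart in front of the work surface, level with it; the furniture and walls round the work are solid. World frame = base frame: x ahead of the robot, y to its left, z up, the work surface at z = 0. Lengths are in m, angles in rad, forces in N, time in s.
With the tool pointing down it reaches from about 0.35 to 1 m from the base axis. Payload 7.1 kg.
Tool frame: the origin (TCP) lies at the very end of the fingers, on their centre line; the grasp point (between the pads) lies r.tcp_to_grasp behind it (r.tcp_to_grasp is the distance from the TCP to the grasp point, in m); y points along the fingers, x is the direction in which the jaws open and shut, and the axes are right-handed (so a half turn about y gives the same grasp; the last joint's range is limited). The gripper opens to 85 mm and grips with 20 to 120 N. Pads are 22 mm wide; open, the fingers measure 114 mm over their backs; the gripper's body (76 mm by 85 mm) begins 54 mm behind the grasp point. The pads swing forward as they close: fully open they stand 13 mm farther back than shut.
Start: joints at [-1.263, 0.423, 1.63, -0, 1.089, -0.019], TCP at [0.201, -0.592, 0.231] pointing down, gripper open.
Joint ranges: [-3, 3], [-0.9, 2.11], [0.09, 2.58], [-1.31, 4.45], [0.11, 2.69], [-2.54, 2.54]. Speed limits (rad/s): [2.39, 2.39, 3.01, 3.14, 3.14, 3.14].

### API

Orientations are given as a unit quaternion [x, y, z, w].
In Python, from cell import r gives the robot as it stands.
- The arm moves only by the tool jog_arm, never from a script. Its argument "moves" is a list of rows, each an object of numbers: "ax", "ay", "az": the turn, a rotation vector about the tool's x, y, z in degrees; "dx", "dy", "dz": the shift along the tool's x, y, z in cm; "jaw": the opening, from -1 (shut) to 1 (fully open), so that 0 is half open. A call has 1 to 12 rows; each row is the pose to reach, as a shift and turn from the pose commanded when the call began, along the tool's axes at that moment; what a row does not reach only later rows make up. A row lasts 1/10 s, in which the tool goes at most 50 mm and 8.59 degrees, less where a joint would pass 70% of its speed; a pose out of reach is approached as far as the arm can. A call with a gripper value outside its range is refused whole. The fingers move at their own pace and stop on an object; "force" is the grip in N (left out, the last holds). Time passes only in rows, so rows that repeat a pose let the fingers close. It gives the time, the measured TCP pose, the force and the opening at its end, in the units of the state.
- r.get_obs(): the state, without advancing time (a new reading comes with each control period).
- r.snapshot(name): name is "scene" or "top"; returns the picture (480x640x3 uint8, red, green, blue); there is no depth.
- r.get_calibration(name): a dict with "K" (3x3 intrinsics, pixels), "rvec" (rotation vector, rad) and "tvec" (3), from world to camera coordinates, as OpenCV has them. Camera axes: x right, y down, z forward; pixel columns grow to the right and rows downward; lengths in m; the calibration is good to about 2 mm. A picture is of the moment at which its call begins. get_calibration takes no time and is no camera call.
- r.hand_in(): hands the job in, once; it reports no verdict.
The state is a dict: "t": time; "qpos": joint angles; "dq": joint speeds; "tau": joint torques, N m; "ee_pos": TCP position; "ee_rot": TCP orientation; "contact_force": force on the tool from outside, world axes, zero at the start; "ft_torque": the same for the moment, N m; "opening": finger opening in m.
Only numpy, scipy, OpenCV 4.12 (cv2) and the standard library are available. Lean on these libraries where they do the work, as an engineer would, in place of code of your own. Each camera call takes 0.05 s, during which the arm holds its last target.

### The job

A drink is to be chilled with the largest of the three steel balls in the wooden stand: pick up the sprung ball tongs from the worktop, close their ring tips on that ball, lift it out of its cup and bring it centred over the open mouth of the cut-glass tumbler that stands on its own on the marble, a few centimetres above the rim, with neither ball nor tongs touching the glass. Finish while still holding the tongs squeezed, with the ball held there at rest; do not put it down or let it go. Touch the balls with the tongs only, never with the gripper, leave the two small balls in their cups and do not shift the tumbler or the other things around.

Things in the scene. Friction and masses are not known exactly. Their poses are not given: they have to be found in the camera images.
- tongs_grip (a point): where the steel tongs are gripped across: midway between their two ribbed thumb plates (each 46 mm long, 18 tall; plate middles 9 mm over the tongs' underside), near the balance point. x: along the tongs to the tips; z up; the arms open along y. Width over the plates: 46 mm at rest, 31 with the rings closed on the large ball. A gripper set to about 42 mm carries the tongs still open
- tongs_tips (a point): midpoint between the two upright wire rings (24 mm across, 3 mm wire) at the ends of the tongs' arms, 95 mm ahead (x) of tongs_grip, 3 mm higher. At rest the rings leave 73 mm between them; this gap shrinks 2.3 times as fast as the width over the plates. Squeezed evenly, the midpoint stays 95 mm ahead of the middle of the grip. The rings seat themselves on a ball between them
- tongs_jaw (a joint): closing angle of the tongs, rad: 0 open at rest, about 0.20 with the rings on the large ball, 0.33 at the stop. A spring pushes the plates apart with about 5 N at 0 and 10 N at 0.20; a grip of 30 to 60 N holds the ball firmly
- tongs: the tongs as a whole: steel, 190 mm long, 85 g, lying flat on the worktop; two arms spread sideways from a pivot at the rear, 75 mm behind tongs_grip. Origin on the worktop under tongs_grip, same axes
- stand: fixed dark wooden board, 62 mm deep (x), 196 long (y), its top 14 mm over the worktop, with three steel cups in a row along its y axis at y = -70, 0 and +70 mm; each cup 31 mm across at the foot, 28 at the rim, rim 30 mm over the worktop. Origin: middle of the underside. The three balls sit on the cups, one each, in any order. Wall cabinets overhang from x = 0.58, 0.47 up
- big_ball: the large steel ball
- big_ball_center (a point): centre of the large steel ball, 44 mm diameter, about 70 g, resting on the rim of its cup with its centre 49 mm over the worktop; it lifts straight up out of the cup
- small_ball_1: a small steel ball
- small_ball_2: the other small steel ball
- small_ball_1_center (a point): centre of a small steel ball, 32 mm diameter, 41 mm over the worktop, in another cup
- small_ball_2_center (a point): centre of the other small steel ball, 32 mm diameter, 41 mm over the worktop, in another cup
- tumbler: straight-sided clear cut-glass tumbler, 73 mm across and 88 high, empty, upright, standing by itself on the worktop to one side of the stand, with the tongs on the other side (either way round); origin at the middle of its underside
- tumbler_rim (a point): middle of the tumbler's open mouth, level with its rim, 88 mm over the worktop; the mouth is about 64 mm wide inside
- olive_jar: bystander: lidded glass jar, 63 mm across, 110 high; origin at the middle of its underside
- nutmeg_jar: bystander: small spice jar, 44 mm across, 105 high; origin at the middle of its underside
- shaker: bystander: steel cocktail shaker, 70 mm across, 203 high; origin at the middle of its underside
- stopper: bystander: bottle stopper with a round foot, 35 mm across, 52 high; origin at the middle of its underside
- measure: bystander: two-ended steel bar measure, 43 mm across, 78 high; origin at the middle of its underside
- spoon: bystander: steel teaspoon lying on the worktop, 134x29x12, its length along its x axis; origin at the middle of its underside
There are look-alikes about, which are no part of the job. What is shaped like the tumbler but red is not meant.

How it is judged:
By the outcome, as a careful person would: the job done as asked, in the order asked, and still so for the second after the job is handed in, while the arm keeps its last pose, push and grip.
It also fails if it takes over 45 s, if anything falls off the work surface, if the arm or the gripper's body presses on something with over 40 N, if the wrist force passes 120 N, or if a joint passes its speed limit or range.

## Working session

There is one attempt and no reset: what is moved stays moved. The work goes in short steps, Python scripts to look and compute and a tool call to move; the robot and the scene stay as the last step left them, time stands still between calls to the robot, and variables do not carry over. Pictures are saved under pics/ and viewed, and the job is handed in when it is done.

Besides the shell and the picture viewer there is one more tool, called after "Request:" by a JSON object that holds its "name" and its "arguments", one argument or row to a line. jog_arm: Moves the arm, as the interface text tells. Its arguments: {"type":"object","properties":{"moves":{"type":"array"},"force":{"type":"number"}},"required":["moves"]}

```bash
mkdir -p pics
python3 - <<'E'
from cell import r
import cv2
for n in ("scene","top"):
    im=r.snapshot(n); cv2.imwrite(f"pics/{n}0.png",im[:,:,::-1])
    c=r.get_calibration(n); print(n,c)
print(r.get_obs(), r.tcp_to_grasp)
E
```

```text
scene {'K': array([[506.44171605,   0.        , 315.552896  ],
       [  0.        , 506.44171605, 236.19405709],
       [  0.        ,   0.        ,   1.        ]]), 'rvec': array([ 0.90148835, -2.61981129,  0.96752167]), 'tvec': array([0.41231732, 0.33024343, 1.53888817])}
top {'K': array([[469.81044678,   0.        , 311.59866329],
       [  0.        , 469.81044678, 240.86763383],
       [  0.        ,   0.        ,   1.        ]]), 'rvec': array([ 2.12245296, -2.160191  ,  0.16658657]), 'tvec': array([0.00849678, 0.54334212, 1.30521758])}
{'t': 0.1, 'qpos': array([-1.26300297e+00,  4.23739708e-01,  1.63061305e+00, -1.58993192e-05,
        1.08863003e+00, -1.89994364e-02]), 'dq': array([ 2.89564269e-04, -1.93871517e-03, -1.39911315e-05, -1.37087516e-04,
       -2.56440008e-04,  1.37470160e-04]), 'tau': array([-3.17507420e-04, -5.58425975e+01, -2.82444352e+01, -7.08140874e-05,
        2.97928920e-03, -1.80591081e-05]), 'ee_pos': array([ 0.20049826, -0.59143807,  0.23063907]), 'ee_rot': array([-0.57438686,  0.41239977, -0.41160597,  0.57496669]), 'contact_force': array([ 0.97516976,  0.07100487, -0.23136627]), 'ft_torque': array([-0.01611857, -0.01607988, -0.0841326 ]), 'opening': 0.08563683687328018} 0.0187
```

View pics/scene0.png

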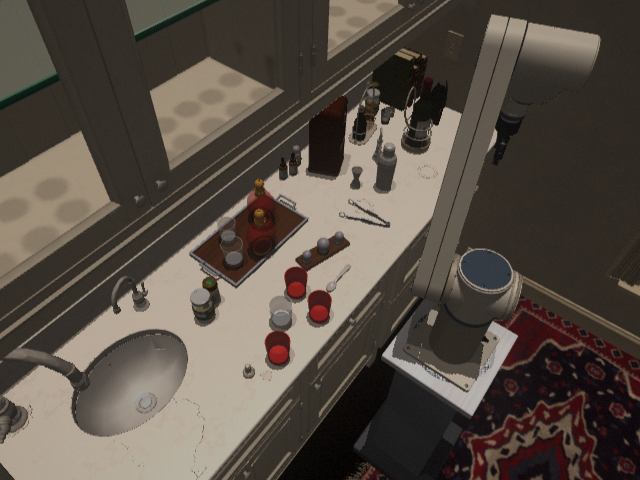

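View pics/top0.png

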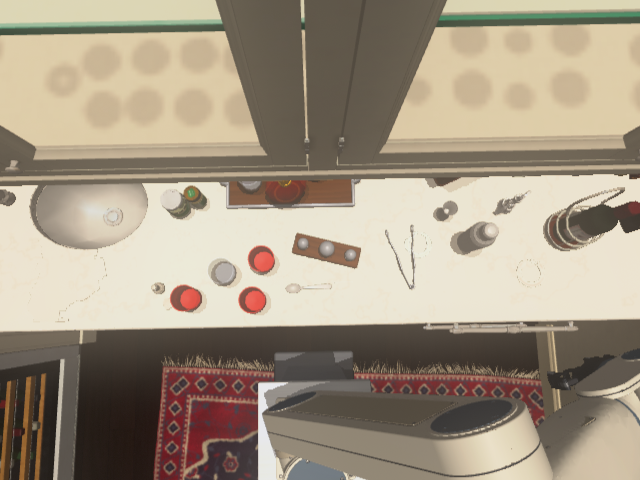

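The top view shows the tongs with pivot near (411,289) and tips near (388,232) and (412,228). The stand's middle (large) ball is near (327,249), and the clear tumbler is near (224,272) with red look-alikes beside it. I'll zoom in and measure.

```bash
cat > h.py <<'E'
import numpy as np, cv2
from cell import r
def ray(n,u,v):
    c=r.get_calibration(n); R,_=cv2.Rodrigues(np.array(c["rvec"]));t=np.array(c["tvec"]).ravel()
    d=R.T@np.linalg.inv(c["K"])@np.array([u,v,1.]); return -R.T@t, d/np.linalg.norm(d)
def onz(n,u,v,z):
    o,d=ray(n,u,v); return o+d*(z-o[2])/d[2]
def tri(a,b):
    A=np.zeros((3,3));B=np.zeros(3)
    for n,u,v in (a,b):
        o,d=ray(n,u,v);P=np.eye(3)-np.outer(d,d);A+=P;B+=P@o
    return np.linalg.solve(A,B)
def proj(n,p):
    c=r.get_calibration(n); return cv2.projectPoints(np.array([p],float),np.array(c["rvec"]),np.array(c["tvec"]),c["K"],None)[0].ravel()
E
python3 - <<'E'
from h import *
t=cv2.imread("pics/top0.png"); s=cv2.imread("pics/scene0.png")
def z(im,x,y,w,h,n,k): cv2.imwrite(n,cv2.resize(im[y:y+h,x:x+w],None,fx=k,fy=k,interpolation=cv2.INTER_CUBIC))
z(t,280,215,150,90,"pics/z1.png",5)
z(t,150,240,130,80,"pics/z2.png",6)
z(s,240,180,160,160,"pics/z3.png",3.7)
print(ray("top",0,0)[0],ray("scene",0,0)[0])
E
```

```text
[0.33613083 0.00182156 1.37328021] [-0.10728869  0.85315459  1.38125287]
```

View pics/z1.png

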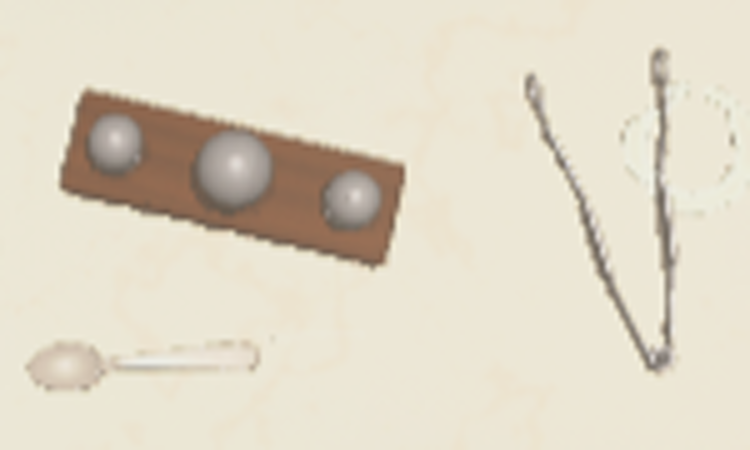

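View pics/z2.png

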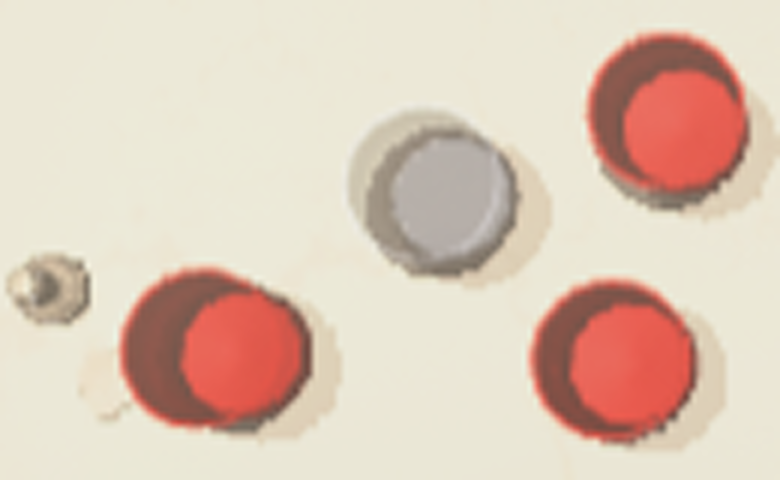

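View pics/z3.png

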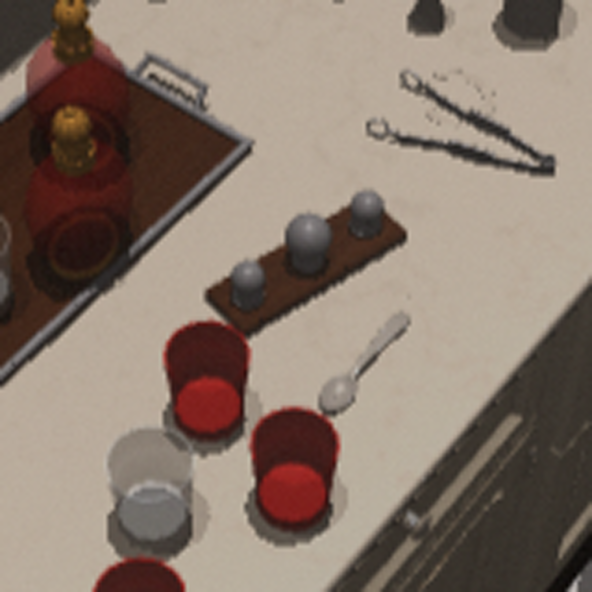

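```bash
cat > m.py <<'E'
from h import *
q1=lambda X,Y:("top",280+(X+.5)/5-.5,215+(Y+.5)/5-.5)
q2=lambda X,Y:("top",150+(X+.5)/6-.5,240+(Y+.5)/6-.5)
q3=lambda X,Y:("scene",240+(X+.5)/3.7-.5,180+(Y+.5)/3.7-.5)
np.set_printoptions(precision=4,suppress=True)
def pr(n,a,b,z): print(n,"topz",onz(*a,z),"scz",onz(*b,z),"tri",tri(a,b))
pr("big",q1(233,171),q3(308,242),.049)
pr("smL",q1(115,145),q3(248,281),.041)
pr("smR",q1(352,199),q3(367,211),.041)
pr("ringL",q1(535,92),q3(378,128),.012)
pr("ringR",q1(659,67),q3(411,83),.012)
pr("pivot",q1(657,360),q3(548,166),.009)
pr("tumrim",q2(428,188),q3(150,467),.088)
pr("tumbase",q2(441,200),q3(153,516),.0)
for n,p in dict(stop=(45,287)).items(): print(n,onz(*q2(*p),.0))
for n,p in dict(r1=(668,113),r2=(612,360),r3=(200,348)).items(): print(n,onz(*q2(*p),.088))
for p in [(85,88),(405,165),(382,267),(62,187)]: print("stand",onz(*q1(*p),.014))
print("spoon",onz(*q1(25,365),.005),onz(*q1(260,355),.005))
print("shaker",onz("top",485,233,.203),"meas",onz("top",448,209,.078))
E
python3 m.py
```

```text
big topz [ 0.5188 -0.0422  0.049 ] scz [ 0.5189 -0.0371  0.049 ] tri [ 0.5207 -0.0419  0.0426]
smL topz [0.5361 0.0249 0.041 ] scz [0.5377 0.0278 0.041 ] tri [0.5378 0.0256 0.0382]
smR topz [ 0.5025 -0.1101  0.041 ] scz [ 0.5019 -0.1067  0.041 ] tri [ 0.5035 -0.1103  0.0363]
ringL topz [ 0.5676 -0.222   0.012 ] scz [ 0.5699 -0.2218  0.012 ] tri [ 0.5684 -0.2213  0.0131]
ringR topz [ 0.5812 -0.2957  0.012 ] scz [ 0.5799 -0.2933  0.012 ] tri [ 0.5819 -0.2965  0.0081]
pivot topz [ 0.4095 -0.2865  0.009 ] scz [ 0.4111 -0.287   0.009 ] tri [ 0.4099 -0.2859  0.0107]
tumrim topz [0.4573 0.2491 0.088 ] scz [0.4591 0.2557 0.088 ] tri [0.46   0.2516 0.0809]
tumbase topz [0.4596 0.2596 0.    ] scz [ 0.4642  0.2507 -0.    ] tri [0.4583 0.2569 0.0143]
stop [0.4207 0.4514 0.    ]
r1 [0.4898 0.1394 0.088 ]
r2 [0.3778 0.1648 0.088 ]
r3 [0.3864 0.3515 0.088 ]
stand [0.5743 0.0424 0.014 ]
stand [ 0.5253 -0.1439  0.014 ]
stand [ 0.4658 -0.1286  0.014 ]
stand [0.5159 0.0566 0.014 ]
spoon [0.4133 0.0796 0.005 ] [ 0.4167 -0.0569  0.005 ]
shaker [ 0.5307 -0.4392  0.203 ] meas [ 0.6219 -0.3871  0.078 ]
```

```bash
cat >> h.py <<'E'
from scipy.spatial.transform import Rotation as Ro
np.set_printoptions(precision=4,suppress=True)
def goal(p,yaw):
    """tongs x heading yaw(rad); tool y down, tool x = +-(tongs y); prints delta in tool axes (cm, deg)"""
    o=r.get_obs(); Rc=Ro.from_quat(o["ee_rot"]); best=None
    ty=np.array([-np.sin(yaw),np.cos(yaw),0])
    for s in (1,-1):
        x=s*ty;y=np.array([0,0,-1.]);z=np.cross(x,y)
        rv=np.degrees((Rc.inv()*Ro.from_matrix(np.c_[x,y,z])).as_rotvec())
        if best is None or np.linalg.norm(rv)<np.linalg.norm(best[0]): best=(rv,s)
    d=Rc.inv().apply(np.array(p)-o["ee_pos"])*100
    print("turn deg",best[0],"sign",best[1],"shift cm",d,"t",o["t"],"q",o["qpos"],"ee",o["ee_pos"])
    print("tool axes cols",Rc.as_matrix(),"F",o["contact_force"],"open",o["opening"])
E
python3 - <<'E'
from h import *
im=cv2.imread("pics/top0.png"); 
yaw=np.arctan2(.0278,.1645)
goal((.4825,-.2746,.10),yaw)
# big ball mask: bright-ish grey vs brown
hsv=cv2.cvtColor(im,cv2.COLOR_BGR2HSV); m=((hsv[...,1]<60)).astype(np.uint8)
sub=np.zeros_like(m); sub[232:268,308:346]=m[232:268,308:346]
n,l,st,ce=cv2.connectedComponentsWithStats(sub)
for i in range(1,n):
    if st[i,4]>30: print(st[i],ce[i],onz("top",*ce[i],.049))
E
```

```text
turn deg [ 0.0056  9.1321 -0.0795] sign -1 shift cm [-20.9361  13.0935  36.8785] t 0.1 q [-1.263   0.4237  1.6306 -0.      1.0886 -0.019 ] ee [ 0.2005 -0.5914  0.2306]
tool axes cols [[ 0.321  -0.0004  0.9471]
 [-0.9471  0.0013  0.321 ]
 [-0.0014 -1.      0.    ]] F [ 0.9752  0.071  -0.2314] open 0.08563683687328018
[308 232  38  25 493] [328.5639 240.6673] [ 0.542  -0.0495  0.049 ]
[308 257  38  11 249] [322.0884 263.6867] [ 0.4764 -0.0296  0.049 ]
```

Request:
{"name": "jog_arm", "arguments": {
  "moves": [
    {"ay": 9.1,"dx": -20.9,"dz": 36.9,"dy": 4},
    {"ay": 9.1,"dx": -20.9,"dz": 36.9,"dy": 4},
    {"ay": 9.1,"dx": -20.9,"dz": 36.9,"dy": 4},
    {"ay": 9.1,"dx": -20.9,"dz": 36.9,"dy": 4},
    {"ay": 9.1,"dx": -20.9,"dz": 36.9,"dy": 4},
    {"ay": 9.1,"dx": -20.9,"dz": 36.9,"dy": 4},
    {"ay": 9.1,"dx": -20.9,"dz": 36.9,"dy": 4},
    {"ay": 9.1,"dx": -20.9,"dz": 36.9,"dy": 4},
    {"ay": 9.1,"dx": -20.9,"dz": 36.9,"dy": 4},
    {"ay": 9.1,"dx": -20.9,"dz": 36.9,"dy": 13.1},
    {"ay": 9.1,"dx": -20.9,"dz": 36.9,"dy": 13.1},
    {"ay": 9.1,"dx": -20.9,"dz": 36.9,"dy": 13.1}
  ]
}}

```text
schema error: expected keys ax, ay, az, dx, dy, dz, jaw
```

Request:
{"name": "jog_arm", "arguments": {
  "moves": [
    {"ax": 0,"ay": 9.1,"az": 0,"dx": -20.9,"dy": 4,"dz": 36.9,"jaw": 1},
    {"ax": 0,"ay": 9.1,"az": 0,"dx": -20.9,"dy": 4,"dz": 36.9,"jaw": 1},
    {"ax": 0,"ay": 9.1,"az": 0,"dx": -20.9,"dy": 4,"dz": 36.9,"jaw": 1},
    {"ax": 0,"ay": 9.1,"az": 0,"dx": -20.9,"dy": 4,"dz": 36.9,"jaw": 1},
    {"ax": 0,"ay": 9.1,"az": 0,"dx": -20.9,"dy": 4,"dz": 36.9,"jaw": 1},
    {"ax": 0,"ay": 9.1,"az": 0,"dx": -20.9,"dy": 4,"dz": 36.9,"jaw": 1},
    {"ax": 0,"ay": 9.1,"az": 0,"dx": -20.9,"dy": 4,"dz": 36.9,"jaw": 1},
    {"ax": 0,"ay": 9.1,"az": 0,"dx": -20.9,"dy": 4,"dz": 36.9,"jaw": 1},
    {"ax": 0,"ay": 9.1,"az": 0,"dx": -20.9,"dy": 4,"dz": 36.9,"jaw": 1},
    {"ax": 0,"ay": 9.1,"az": 0,"dx": -20.9,"dy": 13.1,"dz": 36.9,"jaw": 1},
    {"ax": 0,"ay": 9.1,"az": 0,"dx": -20.9,"dy": 13.1,"dz": 36.9,"jaw": 1},
    {"ax": 0,"ay": 9.1,"az": 0,"dx": -20.9,"dy": 13.1,"dz": 36.9,"jaw": 1}
  ]
}}

```text
t: 1.3
ee_pos: [0.4795, -0.2729, 0.0953]
ee_rot: [0.541, -0.46, 0.452, -0.54]
contact_force: [-0.6, -0.2, 0.7]
opening: 0.0852
```

Run:
```python
from h import *
goal((.4825,-.2746,.03),np.arctan2(.0278,.1645))
im=r.snapshot("scene")[:,:,::-1]
cv2.imwrite("pics/s1.png",cv2.resize(im[150:310,260:440],None,fx=4,fy=3.7))
```

```text
turn deg [ 0.4673  0.0778 -0.3987] sign -1 shift cm [0.2653 6.5307 0.32  ] t 1.3 q [-0.539   0.5166  1.868  -0.      0.7678  0.8631] ee [ 0.4795 -0.2729  0.0953]
tool axes cols [[ 0.1679 -0.0092  0.9858]
 [-0.9858  0.0055  0.168 ]
 [-0.007  -0.9999 -0.0082]] F [-0.6327 -0.2044  0.7061] open 0.08518839938857914
```

View pics/s1.png

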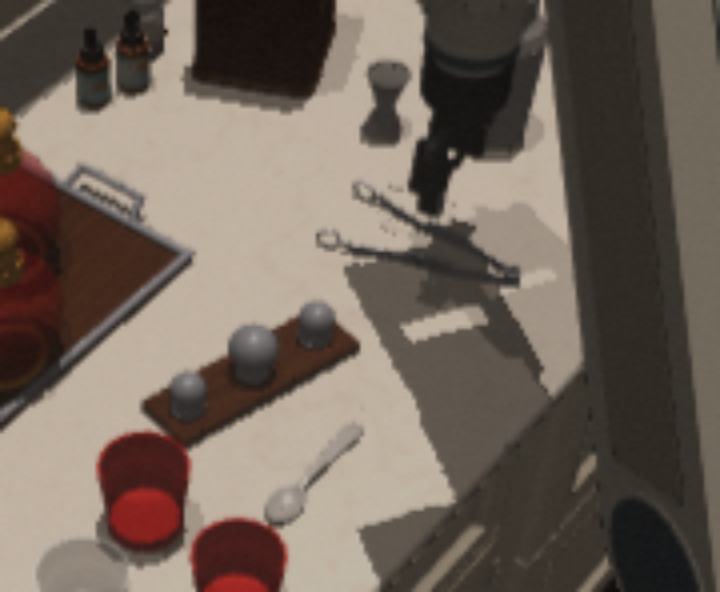

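The gripper hovers over the tongs, clear of everything. I'll descend with the jaws open.

Request:
{"name": "jog_arm", "arguments": {
  "moves": [
    {"ax": 0,"ay": 0,"az": 0,"dx": 0,"dy": 3,"dz": 0,"jaw": 1},
    {"ax": 0,"ay": 0,"az": 0,"dx": 0,"dy": 6,"dz": 0,"jaw": 0.6},
    {"ax": 0,"ay": 0,"az": 0,"dx": 0,"dy": 8,"dz": 0,"jaw": 0.5},
    {"ax": 0,"ay": 0,"az": 0,"dx": 0,"dy": 9,"dz": 0,"jaw": 0.5},
    {"ax": 0,"ay": 0,"az": 0,"dx": 0,"dy": 9,"dz": 0,"jaw": 0.5},
    {"ax": 0,"ay": 0,"az": 0,"dx": 0,"dy": 9,"dz": 0,"jaw": 0.5},
    {"ax": 0,"ay": 0,"az": 0,"dx": 0,"dy": 9,"dz": 0,"jaw": 0.5}
  ]
}}

```text
t: 2.05
ee_pos: [0.4841, -0.2762, 0.012]
ee_rot: [-0.54, 0.455, -0.457, 0.54]
contact_force: [1.1, 0.2, -0.1]
opening: 0.0642
```

Run:
```python
from h import *
goal((.4825,-.2746,.003),np.arctan2(.0278,.1645))
im=r.snapshot("scene")[:,:,::-1]
cv2.imwrite("pics/s2.png",cv2.resize(im[170:270,320:440],None,fx=6,fy=6,interpolation=cv2.INTER_CUBIC))
```

```text
turn deg [-0.1164  0.0219  0.0988] sign -1 shift cm [-0.1889  0.8945 -0.1297] t 2.05 q [-0.5399  0.6617  1.8786  0.      0.5986  0.8631] ee [ 0.4841 -0.2762  0.012 ]
tool axes cols [[ 0.167   0.0023  0.986 ]
 [-0.986  -0.0014  0.167 ]
 [ 0.0017 -1.      0.002 ]] F [ 1.1086  0.1758 -0.0927] open 0.06419940100752966
```

View pics/s2.png

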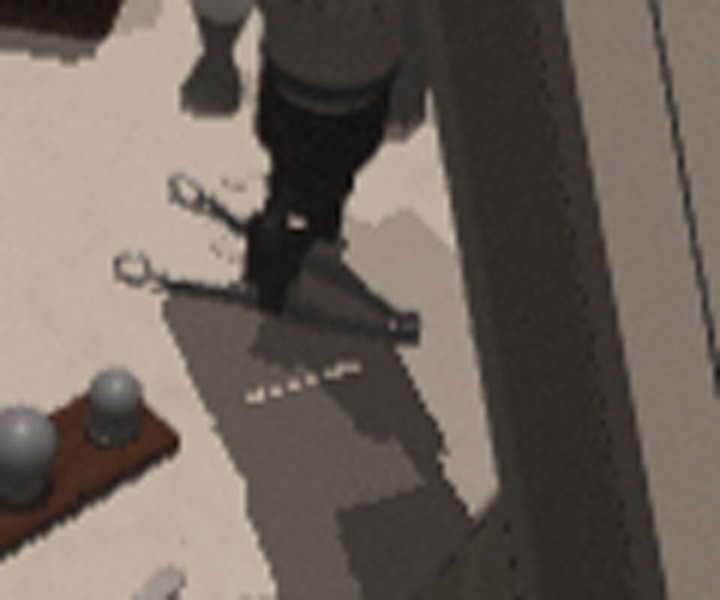

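Request:
{"name": "jog_arm", "arguments": {
  "moves": [
    {"ax": 0,"ay": 0,"az": 0,"dx": -0.2,"dy": 0.5,"dz": -0.1,"jaw": 0.5},
    {"ax": 0,"ay": 0,"az": 0,"dx": -0.2,"dy": 0.9,"dz": -0.1,"jaw": 0.4},
    {"ax": 0,"ay": 0,"az": 0,"dx": -0.2,"dy": 0.9,"dz": -0.1,"jaw": 0.3},
    {"ax": 0,"ay": 0,"az": 0,"dx": -0.2,"dy": 0.9,"dz": -0.1,"jaw": 0.2},
    {"ax": 0,"ay": 0,"az": 0,"dx": -0.2,"dy": 0.9,"dz": -0.1,"jaw": 0.2}
  ],
  "force": 40
}}

```text
t: 2.6
ee_pos: [0.4817, -0.2737, 0.0013]
ee_rot: [0.54, -0.456, 0.456, -0.54]
contact_force: [1.2, 0.8, 0.0]
opening: 0.0512
```

Request:
{"name": "jog_arm", "arguments": {
  "moves": [
    {"ax": 0,"ay": 0,"az": 0,"dx": 0,"dy": 0,"dz": 0,"jaw": 0.1},
    {"ax": 0,"ay": 0,"az": 0,"dx": 0,"dy": 0,"dz": 0,"jaw": 0.0},
    {"ax": 0,"ay": 0,"az": 0,"dx": 0,"dy": 0,"dz": 0,"jaw": -0.04},
    {"ax": 0,"ay": 0,"az": 0,"dx": 0,"dy": 0,"dz": 0,"jaw": -0.04},
    {"ax": 0,"ay": 0,"az": 0,"dx": 0,"dy": 0,"dz": 0,"jaw": -0.04}
  ],
  "force": 40
}}

```text
t: 3.1
ee_pos: [0.4823, -0.274, 0.0022]
ee_rot: [-0.54, 0.456, -0.457, 0.54]
contact_force: [-1.3, 0.3, 8.2]
opening: 0.041
```

Request:
{"name": "jog_arm", "arguments": {
  "moves": [
    {"ax": 0,"ay": 0,"az": 0,"dx": 0,"dy": -1,"dz": 0,"jaw": -0.04},
    {"ax": 0,"ay": 0,"az": 0,"dx": 0,"dy": -3,"dz": 0,"jaw": -0.04},
    {"ax": 0,"ay": 0,"az": 0,"dx": 0,"dy": -6,"dz": 0,"jaw": -0.04},
    {"ax": 0,"ay": 0,"az": 0,"dx": 0,"dy": -9,"dz": 0,"jaw": -0.04},
    {"ax": 0,"ay": 0,"az": 0,"dx": 0,"dy": -10,"dz": 0,"jaw": -0.04},
    {"ax": 0,"ay": 0,"az": 0,"dx": 0,"dy": -10,"dz": 0,"jaw": -0.04},
    {"ax": 0,"ay": 0,"az": 0,"dx": 0,"dy": -10,"dz": 0,"jaw": -0.04}
  ]
}}

```text
t: 3.8
ee_pos: [0.4812, -0.2734, 0.1007]
ee_rot: [0.54, -0.457, 0.456, -0.54]
contact_force: [0.4, 0.3, -1.8]
opening: 0.0411
```

Run:
```python
from h import *
goal((.4825,-.2746,.003),np.arctan2(.0278,.1645))
im=r.snapshot("scene")[:,:,::-1]; cv2.imwrite("pics/s3f.png",im)
cv2.imwrite("pics/s3.png",cv2.resize(im[140:240,300:420],None,fx=6,fy=6,interpolation=cv2.INTER_CUBIC))
im=r.snapshot("top")[:,:,::-1]; cv2.imwrite("pics/t3f.png",im)
cv2.imwrite("pics/t3.png",cv2.resize(im[200:320,280:440],None,fx=5,fy=5,interpolation=cv2.INTER_CUBIC))
```

```text
turn deg [ 0.0401  0.0305 -0.0345] sign -1 shift cm [0.1474 9.7671 0.1169] t 3.8 q [-0.5382  0.5065  1.8689  0.      0.7671  0.8647] ee [ 0.4812 -0.2734  0.1007]
tool axes cols [[ 0.1672 -0.0008  0.9859]
 [-0.9859  0.0005  0.1672]
 [-0.0006 -1.     -0.0007]] F [ 0.3963  0.267  -1.7898] open 0.041073398538880194
```

View pics/s3.png

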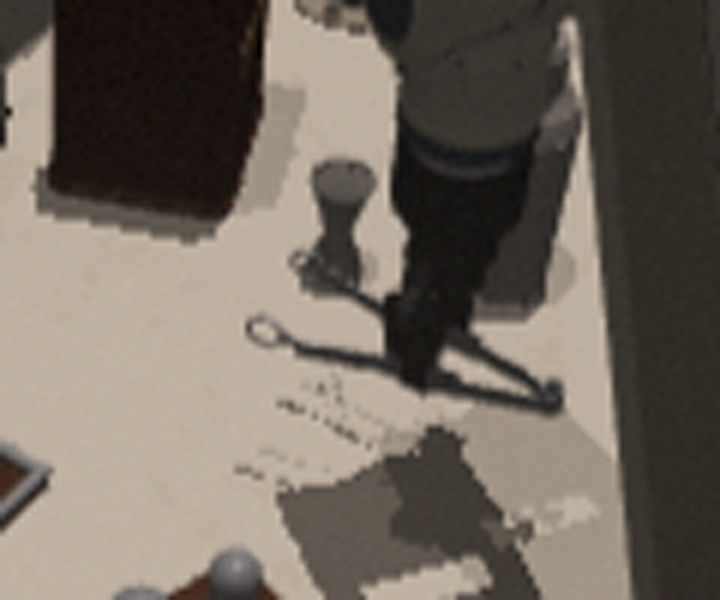

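View pics/t3.png

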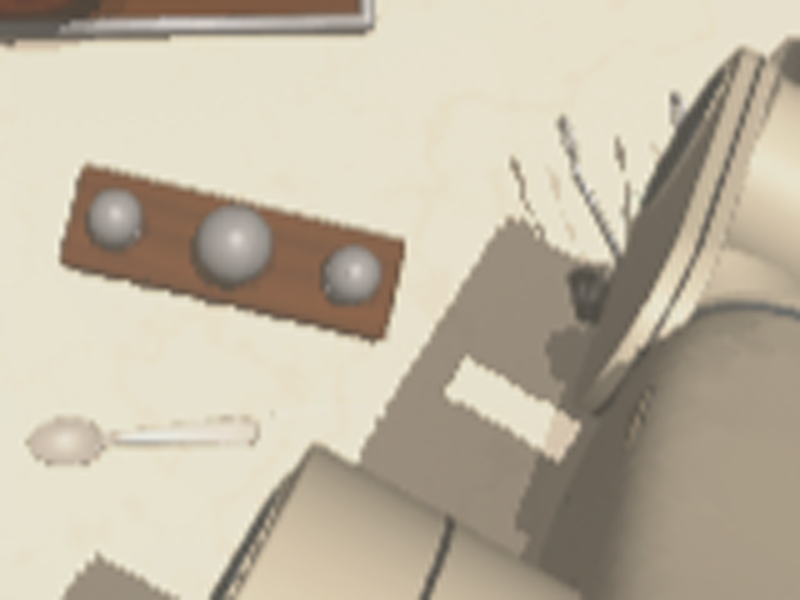

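The tongs are lifted level, with rings at about (263,330) and (303,261) in the scene zoom and (563,122) and (676,100) in the top zoom. I'll triangulate them.

Run:
```python
from h import *
s=lambda X,Y:("scene",300+(X+.5)/6-.5,140+(Y+.5)/6-.5)
t=lambda X,Y:("top",280+(X+.5)/5-.5,200+(Y+.5)/5-.5)
a=tri(s(263,330),t(563,124)); b=tri(s(303,261),t(676,102)); m=(a+b)/2
print(a,b,m,np.linalg.norm(a-b))
for z in (.105,.11): 
    print(z,[onz(*k,z) for k in (s(263,330),t(563,124),s(303,261),t(676,102))])
o=r.get_obs(); R=Ro.from_quat(o["ee_rot"]); print("tip mid in tool cm",R.inv().apply(m-o["ee_pos"])*100)
```

```text
[ 0.5725 -0.2226  0.1124] [ 0.5847 -0.2836  0.1148] [ 0.5786 -0.2531  0.1136] 0.06227127781183271
0.105 [array([ 0.5748, -0.2295,  0.105 ]), array([ 0.5755, -0.2231,  0.105 ]), array([ 0.5901, -0.2924,  0.105 ]), array([ 0.5867, -0.2858,  0.105 ])]
0.11 [array([ 0.5721, -0.2252,  0.11  ]), array([ 0.5745, -0.2222,  0.11  ]), array([ 0.5873, -0.2879,  0.11  ]), array([ 0.5857, -0.2847,  0.11  ])]
tip mid in tool cm [-0.3456 -1.3839  9.9801]
```

Run:
```python
from h import *
goal((.4248,-.0186,.105),np.radians(-15))
```

```text
turn deg [ 0.1317 24.6241 -0.0694] sign -1 shift cm [-26.0339  -0.4617  -1.2631] t 3.9 q [-0.5382  0.5077  1.8691 -0.      0.7673  0.8646] ee [ 0.4808 -0.2732  0.0999]
tool axes cols [[ 0.1672 -0.0022  0.9859]
 [-0.9859  0.0013  0.1672]
 [-0.0017 -1.     -0.002 ]] F [-0.4132 -0.0174 -0.8707] open 0.041163383929567844
```

Request:
{"name": "jog_arm", "arguments": {
  "moves": [
    {"ax": 0,"ay": 2,"az": 0,"dx": -2,"dy": -0.5,"dz": 0,"jaw": -0.04},
    {"ax": 0,"ay": 5,"az": 0,"dx": -5,"dy": -0.5,"dz": -0.2,"jaw": -0.04},
    {"ax": 0,"ay": 8,"az": 0,"dx": -9,"dy": -0.5,"dz": -0.4,"jaw": -0.04},
    {"ax": 0,"ay": 12,"az": 0,"dx": -13,"dy": -0.5,"dz": -0.6,"jaw": -0.04},
    {"ax": 0,"ay": 16,"az": 0,"dx": -17,"dy": -0.5,"dz": -0.8,"jaw": -0.04},
    {"ax": 0,"ay": 20,"az": 0,"dx": -21,"dy": -0.5,"dz": -1,"jaw": -0.04},
    {"ax": 0,"ay": 23,"az": 0,"dx": -24,"dy": -0.5,"dz": -1.2,"jaw": -0.04},
    {"ax": 0,"ay": 24.6,"az": 0,"dx": -26,"dy": -0.5,"dz": -1.3,"jaw": -0.04},
    {"ax": 0,"ay": 24.6,"az": 0,"dx": -26,"dy": -0.5,"dz": -1.3,"jaw": -0.04},
    {"ax": 0,"ay": 24.6,"az": 0,"dx": -26,"dy": -0.5,"dz": -1.3,"jaw": -0.04},
    {"ax": 0,"ay": 24.6,"az": 0,"dx": -26,"dy": -0.5,"dz": -1.3,"jaw": -0.04}
  ]
}}

```text
t: 5.0
ee_pos: [0.4256, -0.0202, 0.1059]
ee_rot: [-0.431, 0.561, -0.561, 0.43]
contact_force: [0.2, 0.1, -0.7]
opening: 0.0412
```

Run:
```python
from h import *
goal((.4248,-.0186,.105),np.radians(-15))
im=r.snapshot("scene")[:,:,::-1]; cv2.imwrite("pics/s4f.png",im)
cv2.imwrite("pics/s4.png",cv2.resize(im[180:300,260:380],None,fx=5,fy=5,interpolation=cv2.INTER_CUBIC))
im=r.snapshot("top")[:,:,::-1]; cv2.imwrite("pics/t4f.png",im)
cv2.imwrite("pics/t4.png",cv2.resize(im[200:300,270:390],None,fx=6,fy=6,interpolation=cv2.INTER_CUBIC))
```

```text
turn deg [0.0242 0.0215 0.0104] sign -1 shift cm [-0.1317  0.0948 -0.1201] t 5.0 q [-0.0752  0.3545  2.1398 -0.0002  0.6478  1.7571] ee [ 0.4256 -0.0202  0.1059]
tool axes cols [[-0.2585 -0.0005  0.966 ]
 [-0.966  -0.0001 -0.2585]
 [ 0.0002 -1.     -0.0004]] F [ 0.1872  0.0887 -0.6825] open 0.04123573488736027
```

View pics/s4.png

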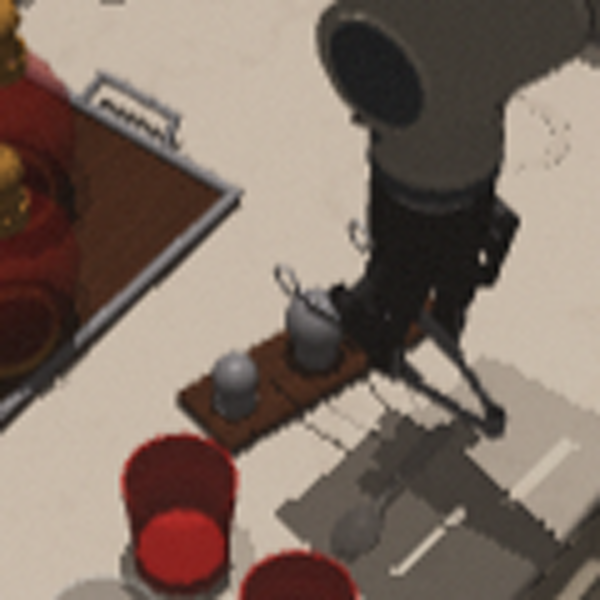

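View pics/t4.png

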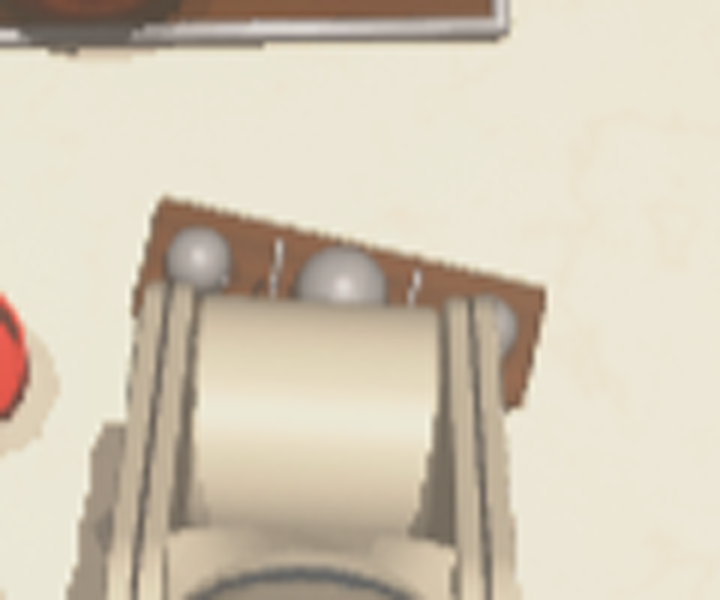

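Run:
```python
from h import *
s=lambda X,Y:("scene",260+(X+.5)/5-.5,180+(Y+.5)/5-.5)
t=lambda X,Y:("top",270+(X+.5)/6-.5,200+(Y+.5)/6-.5)
for z in (.112,.116,.12):
    a=onz(*t(276,265),z);b=onz(*t(414,297),z); c=onz(*s(286,280),z);d=onz(*s(360,238),z)
    print(z,(a+b)/2,(c+d)/2,"L",a,c,"R",b,d)
print(tri(t(276,265),s(286,280)),tri(t(414,297),s(360,238)))
print("ball top proj", (proj("top",(.5195,-.042,.049))-[270,200])*6,(proj("scene",(.5195,-.042,.049))-[260,180])*5)
# pivot check
o=r.get_obs();e=o["ee_pos"]; 
for z in (.105,.11,.115,.12): print(z,onz(*s(492,418),z),"pivot expected",e[:2]-.075*np.array([.966,-.259]))
# ball front silhouettes by hough
im=cv2.imread("pics/top0.png"); g=cv2.cvtColor(cv2.resize(im[225:275,295:365],None,fx=8,fy=8,interpolation=cv2.INTER_CUBIC),cv2.COLOR_BGR2GRAY)
c=cv2.HoughCircles(g,cv2.HOUGH_GRADIENT,1,150,param1=120,param2=12,minRadius=40,maxRadius=80)
for x,y,rr in c[0]: print((x+.5)/8-.5+295,(y+.5)/8-.5+225,rr/8,onz("top",(x+.5)/8-.5+295,(y+.5)/8-.5+225,.045))
```

```text
0.112 [ 0.5166 -0.0426  0.112 ] [ 0.5209 -0.0444  0.112 ] L [ 0.5244 -0.0116  0.112 ] [ 0.529  -0.0145  0.112 ] R [ 0.5087 -0.0736  0.112 ] [ 0.5127 -0.0743  0.112 ]
0.116 [ 0.516  -0.0425  0.116 ] [ 0.5189 -0.0416  0.116 ] L [ 0.5238 -0.0116  0.116 ] [ 0.527  -0.0118  0.116 ] R [ 0.5082 -0.0734  0.116 ] [ 0.5108 -0.0714  0.116 ]
0.12 [ 0.5154 -0.0423  0.12  ] [ 0.5169 -0.0388  0.12  ] L [ 0.5232 -0.0115  0.12  ] [ 0.525 -0.009  0.12 ] R [ 0.5076 -0.0732  0.12  ] [ 0.5088 -0.0685  0.12  ]
[ 0.5247 -0.0109  0.118 ] [ 0.5097 -0.0727  0.1151]
ball top proj [336.7432 291.2499] [317.9902 320.3563]
0.105 [ 0.3607 -0.0096  0.105 ] pivot expected [ 0.3532 -0.0009]
0.11 [ 0.3589 -0.0062  0.11  ] pivot expected [ 0.3532 -0.0009]
0.115 [ 0.3571 -0.0028  0.115 ] pivot expected [ 0.3532 -0.0009]
0.12 [0.3552 0.0005 0.12  ] pivot expected [ 0.3532 -0.0009]Traceback (most recent call last):
  File "<stdin>", line 15, in <module>
TypeError: 'NoneType' object is not subscriptable
```

Ring midpoint is at about (0.517, -0.042, 0.116) against the ball at (0.5195, -0.042). I'll move 2 mm forward and descend 6.7 cm.

Request:
{"name": "jog_arm", "arguments": {
  "moves": [
    {"ax": 0,"ay": 0,"az": 0,"dx": 0,"dy": 1,"dz": 0.2,"jaw": -0.04},
    {"ax": 0,"ay": 0,"az": 0,"dx": 0,"dy": 2.5,"dz": 0.2,"jaw": -0.04},
    {"ax": 0,"ay": 0,"az": 0,"dx": 0,"dy": 4,"dz": 0.2,"jaw": -0.04},
    {"ax": 0,"ay": 0,"az": 0,"dx": 0,"dy": 5.5,"dz": 0.2,"jaw": -0.04},
    {"ax": 0,"ay": 0,"az": 0,"dx": 0,"dy": 6.5,"dz": 0.2,"jaw": -0.04},
    {"ax": 0,"ay": 0,"az": 0,"dx": 0,"dy": 6.7,"dz": 0.2,"jaw": -0.04},
    {"ax": 0,"ay": 0,"az": 0,"dx": 0,"dy": 6.7,"dz": 0.2,"jaw": -0.04},
    {"ax": 0,"ay": 0,"az": 0,"dx": 0,"dy": 6.7,"dz": 0.2,"jaw": -0.04},
    {"ax": 0,"ay": 0,"az": 0,"dx": 0,"dy": 6.7,"dz": 0.2,"jaw": -0.04}
  ]
}}

```text
t: 6.0
ee_pos: [0.4279, -0.0201, 0.0399]
ee_rot: [0.43, -0.561, 0.561, -0.431]
contact_force: [-0.1, 0.3, -0.4]
opening: 0.0414
```

Run:
```python
from h import *
print(r.get_obs())
im=r.snapshot("scene")[:,:,::-1]; cv2.imwrite("pics/s5f.png",im)
cv2.imwrite("pics/s5.png",cv2.resize(im[200:290,270:370],None,fx=7,fy=6.6,interpolation=cv2.INTER_CUBIC))
im=r.snapshot("top")[:,:,::-1]; cv2.imwrite("pics/t5f.png",im)
cv2.imwrite("pics/t5.png",cv2.resize(im[220:290,280:380],None,fx=8,fy=8,interpolation=cv2.INTER_CUBIC))
```

```text
{'t': 6.0, 'qpos': array([-0.0747,  0.5016,  2.156 ,  0.    ,  0.4827,  1.7574]), 'dq': array([ 0.0014, -0.0033,  0.0006, -0.0001, -0.0007, -0.0011]), 'tau': array([ -0.0361, -43.5348, -11.3311,  -0.0003,   0.0049,  -0.0006]), 'ee_pos': array([ 0.4279, -0.0201,  0.0399]), 'ee_rot': array([ 0.4303, -0.5606,  0.5612, -0.4309]), 'contact_force': array([-0.0811,  0.2873, -0.3709]), 'ft_torque': array([0.0723, 0.0169, 0.0203]), 'opening': 0.04141584163523577}
```

View pics/s5.png

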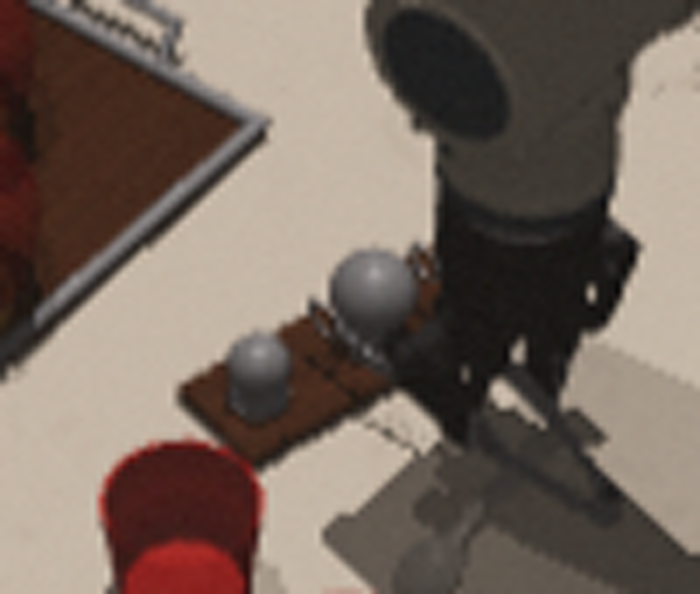

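View pics/t5.png

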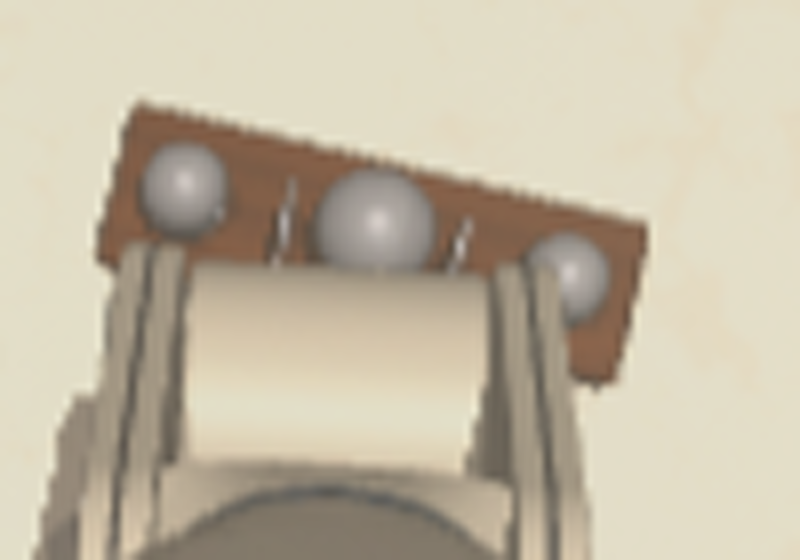

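The rings straddle the ball: their midpoint in the top zoom is (372,231) and the ball's centre is (375,230). I'll squeeze gradually.

Request:
{"name": "jog_arm", "arguments": {
  "moves": [
    {"ax": 0,"ay": 0,"az": 0,"dx": 0,"dy": 0,"dz": 0,"jaw": -0.12},
    {"ax": 0,"ay": 0,"az": 0,"dx": 0,"dy": 0,"dz": 0,"jaw": -0.2},
    {"ax": 0,"ay": 0,"az": 0,"dx": 0,"dy": 0,"dz": 0,"jaw": -0.27},
    {"ax": 0,"ay": 0,"az": 0,"dx": 0,"dy": 0,"dz": 0,"jaw": -0.35},
    {"ax": 0,"ay": 0,"az": 0,"dx": 0,"dy": 0,"dz": 0,"jaw": -0.6},
    {"ax": 0,"ay": 0,"az": 0,"dx": 0,"dy": 0,"dz": 0,"jaw": -0.6},
    {"ax": 0,"ay": 0,"az": 0,"dx": 0,"dy": 0,"dz": 0,"jaw": -0.6},
    {"ax": 0,"ay": 0,"az": 0,"dx": 0,"dy": 0,"dz": 0,"jaw": -0.6}
  ],
  "force": 45
}}

```text
t: 6.9
ee_pos: [0.4275, -0.02, 0.0393]
ee_rot: [0.431, -0.561, 0.561, -0.431]
contact_force: [-0.1, -0.1, 0.4]
opening: 0.0306
```

Run:
```python
from h import *
im=r.snapshot("scene")[:,:,::-1]
a=cv2.resize(im[200:290,270:370],None,fx=4,fy=5,interpolation=cv2.INTER_CUBIC)
im=r.snapshot("top")[:,:,::-1]
b=cv2.resize(im[215:305,280:380],None,fx=4,fy=5,interpolation=cv2.INTER_CUBIC)
cv2.imwrite("pics/c6.png",np.hstack([a,b]))
```

```text
(no output)
```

View pics/c6.png

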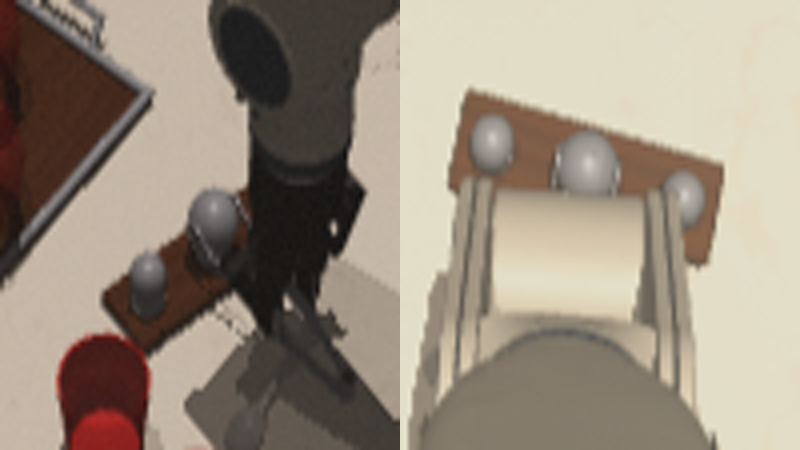

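The rings are on the ball, with opening 30.6 mm against about 31 expected. Lifting.

Request:
{"name": "jog_arm", "arguments": {
  "moves": [
    {"ax": 0,"ay": 0,"az": 0,"dx": 0,"dy": -0.5,"dz": 0,"jaw": -0.6},
    {"ax": 0,"ay": 0,"az": 0,"dx": 0,"dy": -1.5,"dz": 0,"jaw": -0.6},
    {"ax": 0,"ay": 0,"az": 0,"dx": 0,"dy": -3,"dz": 0,"jaw": -0.6},
    {"ax": 0,"ay": 0,"az": 0,"dx": 0,"dy": -5,"dz": 0,"jaw": -0.6},
    {"ax": 0,"ay": 0,"az": 0,"dx": 0,"dy": -7.5,"dz": 0,"jaw": -0.6},
    {"ax": 0,"ay": 0,"az": 0,"dx": 0,"dy": -9.5,"dz": 0,"jaw": -0.6},
    {"ax": 0,"ay": 0,"az": 0,"dx": 0,"dy": -10.5,"dz": 0,"jaw": -0.6},
    {"ax": 0,"ay": 0,"az": 0,"dx": 0,"dy": -10.5,"dz": 0,"jaw": -0.6},
    {"ax": 0,"ay": 0,"az": 0,"dx": 0,"dy": -10.5,"dz": 0,"jaw": -0.6}
  ]
}}

```text
t: 7.9
ee_pos: [0.427, -0.02, 0.1441]
ee_rot: [-0.431, 0.561, -0.561, 0.43]
contact_force: [-0.1, 0.6, -1.2]
opening: 0.0306
```

Run:
```python
from h import *
im=r.snapshot("scene")[:,:,::-1]
a=cv2.resize(im[180:280,270:370],None,fx=4,fy=4,interpolation=cv2.INTER_CUBIC)
im=r.snapshot("top")[:,:,::-1]
b=cv2.resize(im[205:305,280:380],None,fx=4,fy=4,interpolation=cv2.INTER_CUBIC)
cv2.imwrite("pics/c7.png",np.hstack([a,b]))
goal((.458-.095*np.cos(np.radians(0)),.254,.138),0)
```

```text
turn deg [  0.1121 -14.9772   0.0045] sign -1 shift cm [-24.8263   0.5634 -13.2185] t 8.0 q [-0.0747  0.2803  2.1166  0.      0.7467  1.7574] ee [ 0.4265 -0.02    0.1435]
tool axes cols [[-0.2584 -0.0019  0.966 ]
 [-0.966   0.0002 -0.2584]
 [ 0.0003 -1.     -0.0019]] F [-0.0271  0.3934 -2.0572] open 0.030666807174477402
```

View pics/c7.png

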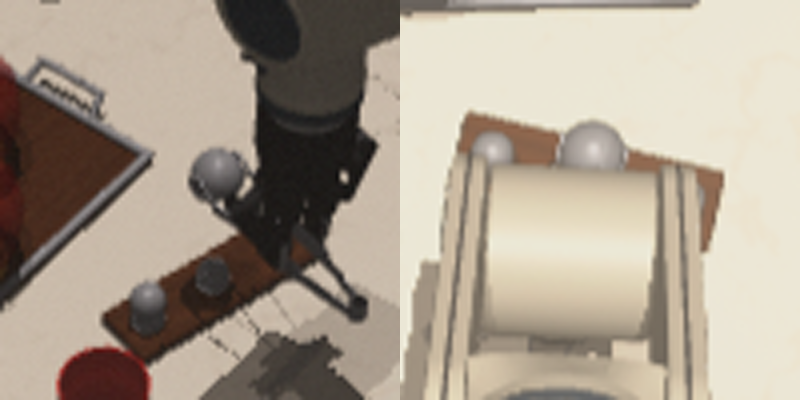

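The ball is lifted and the small balls are still in place. Moving toward the tumbler at transport height.

Run:
```python
from h import *
goal((.366,.235,.143),np.radians(10))
t=cv2.imread("pics/top0.png"); s=cv2.imread("pics/scene0.png")
a=cv2.resize(t[252:292,204:244],None,fx=10,fy=10,interpolation=cv2.INTER_CUBIC)
b=cv2.resize(s[290:340,255:305],None,fx=8,fy=8,interpolation=cv2.INTER_CUBIC)
f=lambda g:cv2.createCLAHE(3,(2,2)).apply(cv2.cvtColor(g,cv2.COLOR_BGR2GRAY))
cv2.imwrite("pics/tum.png",np.hstack([f(a),f(b)]))
```

```text
turn deg [  0.1126 -24.9772  -0.0053] sign -1 shift cm [-23.0683   0.0625 -12.4386] t 8.0 q [-0.0747  0.2803  2.1166  0.      0.7467  1.7574] ee [ 0.4265 -0.02    0.1435]
tool axes cols [[-0.2584 -0.0019  0.966 ]
 [-0.966   0.0002 -0.2584]
 [ 0.0003 -1.     -0.0019]] F [-0.0271  0.3934 -2.0572] open 0.030666807174477402
```

View pics/tum.png

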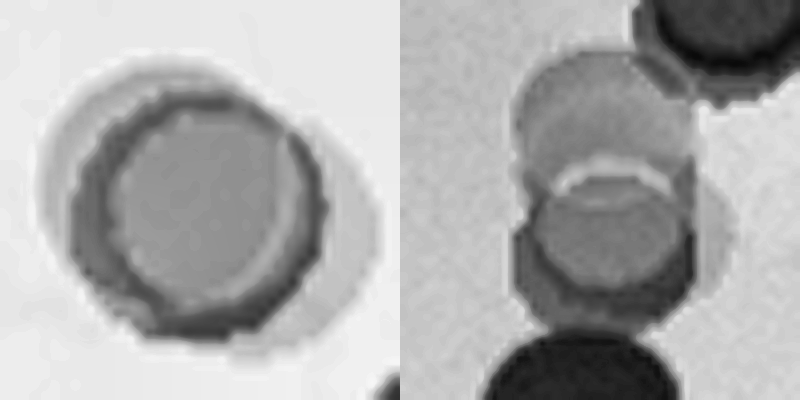

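Run:
```python
from h import *
t=lambda X,Y:("top",204+(X+.5)/10-.5,252+(Y+.5)/10-.5)
print("rim top",onz(*t(173,188),.088),"base top",onz(*t(198,215),0))
# scene: predict outlines for candidate centre
for c in [(.458,.254),(.46,.252),(.46,.256),(.457,.25)]:
    A=np.linspace(0,2*np.pi,200)
    o=[]
    for z in (0,.088):
        P=np.array([(proj("scene",(c[0]+.0365*np.cos(a),c[1]+.0365*np.sin(a),z))-[255,290]+.5)*8-.5+[400,0] for a in A]); o.append((P.min(0),P.max(0)))
    print(c,o)
```

```text
rim top [0.4588 0.2493 0.088 ] base top [0.4592 0.2588 0.    ]
(0.458, 0.254) [(array([524.387, 170.37 ]), array([711.5681, 333.2885])), (array([512.2441,  46.9281]), array([707.7436, 213.2857]))]
(0.46, 0.252) [(array([523.8721, 164.2921]), array([710.841 , 326.8387])), (array([511.7208,  40.7299]), array([706.9888, 206.6909]))]
(0.46, 0.256) [(array([517.1349, 171.093 ]), array([704.3622, 334.0617])), (array([504.6677,  47.6609]), array([700.2176, 214.0719]))]
(0.457, 0.25) [(array([533.0548, 164.9086]), array([720.019 , 327.4856])), (array([521.3098,  41.3641]), array([716.5727, 207.3577]))]
```

Request:
{"name": "jog_arm", "arguments": {
  "moves": [
    {"ax": 0,"ay": -2,"az": 0,"dx": -1.5,"dy": 0,"dz": -0.8,"jaw": -0.6},
    {"ax": 0,"ay": -5,"az": 0,"dx": -4,"dy": 0,"dz": -2.2,"jaw": -0.6},
    {"ax": 0,"ay": -8,"az": 0,"dx": -7,"dy": 0,"dz": -3.8,"jaw": -0.6},
    {"ax": 0,"ay": -11,"az": 0,"dx": -10,"dy": 0,"dz": -5.4,"jaw": -0.6},
    {"ax": 0,"ay": -14,"az": 0,"dx": -13,"dy": 0,"dz": -7,"jaw": -0.6},
    {"ax": 0,"ay": -17,"az": 0,"dx": -16,"dy": 0,"dz": -8.6,"jaw": -0.6},
    {"ax": 0,"ay": -20,"az": 0,"dx": -19,"dy": 0,"dz": -10.2,"jaw": -0.6},
    {"ax": 0,"ay": -23,"az": 0,"dx": -21.5,"dy": 0,"dz": -11.6,"jaw": -0.6},
    {"ax": 0,"ay": -25,"az": 0,"dx": -23.1,"dy": 0,"dz": -12.4,"jaw": -0.6},
    {"ax": 0,"ay": -25,"az": 0,"dx": -23.1,"dy": 0,"dz": -12.4,"jaw": -0.6},
    {"ax": 0,"ay": -25,"az": 0,"dx": -23.1,"dy": 0,"dz": -12.4,"jaw": -0.6},
    {"ax": 0,"ay": -25,"az": 0,"dx": -23.1,"dy": 0,"dz": -12.4,"jaw": -0.6}
  ]
}}

```text
t: 9.2
ee_pos: [0.3669, 0.2342, 0.1438]
ee_rot: [0.542, -0.455, 0.455, -0.541]
contact_force: [-0.4, -0.6, -1.0]
opening: 0.0306
```

Run:
```python
from h import *
goal((.366,.235,.135),np.radians(10))
im=r.snapshot("scene")[:,:,::-1]; cv2.imwrite("pics/s8f.png",im)
a=cv2.resize(im[260:360,230:330],None,fx=4,fy=4,interpolation=cv2.INTER_CUBIC)
im=r.snapshot("top")[:,:,::-1]; cv2.imwrite("pics/t8f.png",im)
b=cv2.resize(im[215:315,170:270],None,fx=4,fy=4,interpolation=cv2.INTER_CUBIC)
cv2.imwrite("pics/c8.png",np.hstack([a,b]))
```

```text
turn deg [ 0.0801 -0.0397  0.0382] sign -1 shift cm [-0.0933  0.878  -0.0785] t 9.2 q [ 0.5409  0.2902  2.0997 -0.0002  0.7532  1.9379] ee [0.3669 0.2342 0.1438]
tool axes cols [[ 0.173  -0.0013  0.9849]
 [-0.9849 -0.0009  0.173 ]
 [ 0.0007 -1.     -0.0014]] F [-0.4199 -0.6299 -0.9622] open 0.030616378539502886
```

View pics/c8.png

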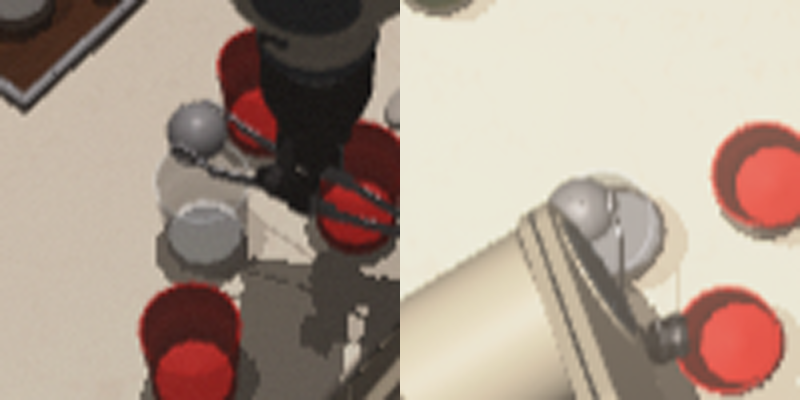

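Run:
```python
from h import *
im=cv2.imread("pics/s8f.png"); 
cv2.imwrite("pics/d8.png",np.hstack([cv2.resize(im[277:311,262:296],None,fx=11,fy=11,interpolation=cv2.INTER_CUBIC),cv2.resize(cv2.imread("pics/t8f.png")[252:286,200:234],None,fx=11,fy=11,interpolation=cv2.INTER_CUBIC)]))
s=("scene",230+198.5/4-.5,260+129.5/4-.5); t=("top",170+182/4-.5,215+211.5/4-.5)
print(tri(s,t)); 
for z in (.145,.1538): print(onz(*s,z),onz(*t,z))
```

```text
[0.4614 0.2521 0.1556]
[0.4675 0.2473 0.145 ] [0.4615 0.2537 0.145 ]
[0.4634 0.2517 0.1538] [0.4606 0.2519 0.1538]
```

View pics/d8.png

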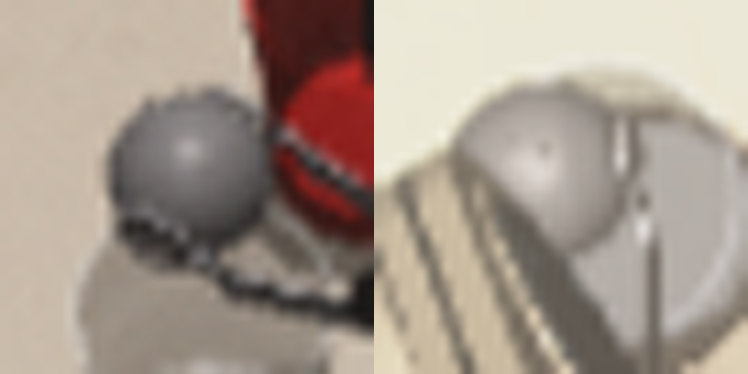

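The ball is at about (0.462, 0.252, 0.154) and the tumbler axis at about (0.459, 0.255). A small correction, then down 1 cm.

Request:
{"name": "jog_arm", "arguments": {
  "moves": [
    {"ax": 0,"ay": 0,"az": 0,"dx": -0.1,"dy": 0.3,"dz": -0.1,"jaw": -0.6},
    {"ax": 0,"ay": 0,"az": 0,"dx": -0.3,"dy": 0.7,"dz": -0.2,"jaw": -0.6},
    {"ax": 0,"ay": 0,"az": 0,"dx": -0.3,"dy": 1,"dz": -0.2,"jaw": -0.6},
    {"ax": 0,"ay": 0,"az": 0,"dx": -0.3,"dy": 1,"dz": -0.2,"jaw": -0.6},
    {"ax": 0,"ay": 0,"az": 0,"dx": -0.3,"dy": 1,"dz": -0.2,"jaw": -0.6},
    {"ax": 0,"ay": 0,"az": 0,"dx": -0.3,"dy": 1,"dz": -0.2,"jaw": -0.6},
    {"ax": 0,"ay": 0,"az": 0,"dx": -0.3,"dy": 1,"dz": -0.2,"jaw": -0.6},
    {"ax": 0,"ay": 0,"az": 0,"dx": -0.3,"dy": 1,"dz": -0.2,"jaw": -0.6}
  ]
}}

```text
t: 10.1
ee_pos: [0.3649, 0.2378, 0.1344]
ee_rot: [-0.542, 0.454, -0.454, 0.542]
contact_force: [-0.6, -0.6, -1.6]
opening: 0.0307
```

Run:
```python
from h import *
o=r.get_obs(); print(o["t"],o["ee_pos"],o["dq"],o["opening"],o["contact_force"])
im=r.snapshot("scene")[:,:,::-1]
a=cv2.resize(im[270:340,240:310],None,fx=5.7,fy=5.7,interpolation=cv2.INTER_CUBIC)
im=r.snapshot("top")[:,:,::-1]
b=cv2.resize(im[235:305,180:250],None,fx=5.7,fy=5.7,interpolation=cv2.INTER_CUBIC)
cv2.imwrite("pics/c9.png",np.hstack([a,b])); print(a.shape)
# predicted ball projections if centred on (.459,.255,.144)
print((proj("scene",(.459,.255,.144))-[240,270]+.5)*5.7,(proj("top",(.459,.255,.144))-[180,235]+.5)*5.7+[399,0])
```

```text
10.1 [0.3649 0.2378 0.1344] [ 0.0016  0.0009  0.0011 -0.0005 -0.0013 -0.0012] 0.03065617607596488 [-0.5869 -0.6146 -1.6161]
(399, 399, 3)
[228.8934 147.057 ] [598.9753 193.0472]
```

View pics/c9.png

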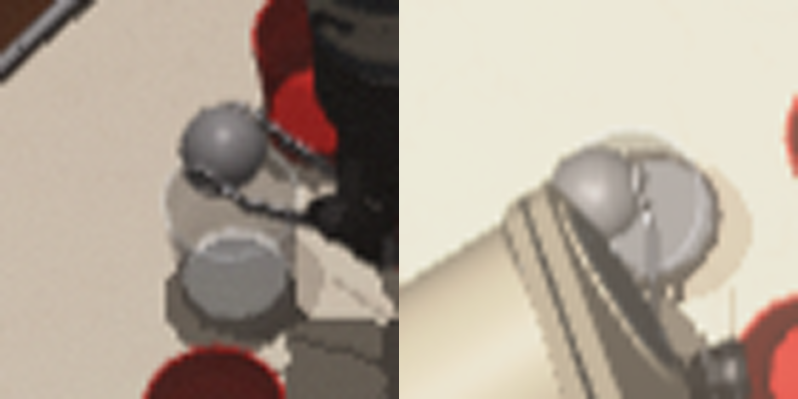

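In the scene zoom the ball is at (224,146) against a predicted (229,147). In the top zoom it is at (599,195) against (599,193). That puts it within about 2 mm of centre, and it is at rest, so I'll hand in.

```bash
python3 -c "
from cell import r
print(r.hand_in()); print(r.get_obs()['t'])"
```

```text
the job is handed in; nothing more can be done
None
the job is handed in; nothing more can be done
```

I gripped the tongs, closed their rings on the large middle ball, lifted it straight out of its cup and brought it over the clear tumbler. I handed in at about 10 s of robot time, with the tongs still squeezed at the 45 N grip setting.

- **Position:** the last pictures put the ball within about 2 mm of the tumbler's axis. Its underside is about 34 mm above the rim, with nothing touching the glass.
- **Hold:** the opening held steady at 30.7 mm (about 31 expected), the joints were at rest and the outside force was under 2 N.
- **Other objects:** the left small ball was clearly in its cup after the lift, and the right one was mostly hidden by the arm. The tumbler and its red neighbours looked unmoved, but I did not measure the other objects again at the end.
- **Disagreements:** the two cameras differed by 3–6 mm on some early measurements of the balls and the tumbler's rim. I therefore used the given heights and checked ring, ball and tumbler against each other in the same pictures. In the last check the scene camera was about 1 pixel off the expected ball position and the top camera about 0.4 pixel.

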